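# Fit the three-hole cover on the vacuum filter housing

## Task

Close the round vacuum filter housing: take the cover that has three holes by its handle, turn it so that all three holes line up with the three studs, and lower it (do not drop it) fully home, flat on the housing. Let go of it there and leave the other cover, with four holes, where it lies.

Things in the scene. Friction and masses are not known exactly. Their poses are not given: they have to be found in the camera images.
- cover: The right cover: loose bare aluminium disc, 180 mm across, 8 mm thick, about 0.45 kg, lying on the table, handle up. Three 32 mm round through-holes, centres 60 mm from the disc's centre, 120 degrees apart. Origin: centre of its underside; z up; x points from the centre to one hole (the others at +-120 degrees). Over the centre a black bar handle lies lengthwise along x.
- cover_handle (a point): The middle of that handle bar, 45 mm above the cover's origin (axes as the cover's): grip here, across the bar. The bar is 64 mm long (x), 14 mm wide (y) and 14 mm tall, its top 52 mm and its underside 38 mm above the cover's underside; two legs, 12 by 14 mm, stand 26 mm either side of the middle.
- other_cover: The wrong cover: the same disc and handle (180 mm, bar along x, top at 52 mm), but with four 32 mm holes, 90 degrees apart on the same circle, x pointing to one of them. Loose on the table; it is to stay where it lies. Origin: centre of its underside.
- housing: Dark steel drum fixed to the table, 192 mm across, 60 mm tall, flat top, brass pipe stub out to its -x side. On top three steel studs, 60 mm from the axis, 120 degrees apart: 12 mm thick, 30 mm tall, the last 10 mm tapered. Origin: centre of its foot; z up; x points to one stud (others at +-120 degrees). Home, the cover's origin lies 60 mm above this one, any hole on any stud.
Things that resemble listed ones, but are neither listed nor needed, are in the scene too. Of the things that look like the housing, the largest one is meant.

How it is judged (in metres and radians):
At the end, for the whole second after the job is handed in: The three-hole cover lies flat (within 3.4 degrees) on the housing's top with a stud through each hole: its underside within 6 mm above the top and its centre within 16 mm of the housing's axis, at rest; the four-hole cover is within 30 mm of where it was (horizontal distance between cover and housing below 0.016 m and z of cover in the frame of housing between 0.052 and 0.066 m and angle between cover's own z axis and vertical below 0.06 rad and linear speed of cover below 0.02 m/s and distance of other_cover from where it was at the start of the episode below 0.03 m); the robot touches nothing.
It fails at once if the three-hole cover is dropped or slammed onto the housing (faster than 0.6 m/s in the last 15 mm) (horizontal distance between cover and housing below 0.03 m and z of cover in the frame of housing below 0.075 m and linear speed of cover above 0.6 m/s).
It fails at once if the four-hole cover is moved by more than 30 mm (distance of other_cover from where it was at the start of the episode above 0.03 m).
It also fails if it takes over 38 s, if anything falls off the work surface, if the arm or the gripper's body presses on something with over 40 N, if the wrist force passes 120 N, or if a joint passes its speed limit or range.

## Robot

A 6-joint arm with a two-finger parallel gripper is mounted at the origin on the work surface. World frame = base frame: x ahead of the robot, y to its left, z up, the work surface at z = 0. Lengths are in mm, angles in rad, forces in N, time in s.
With the tool pointing down it reaches from about 300 to 1000 mm from the base axis. Payload 5.1 kg.
Tool frame: the origin (TCP) lies at the very end of the fingers, on their centre line; the grasp point (between the pads) lies behind it (robot.grasp_offset is the z of the grasp point in the tool frame, in mm); z points along the fingers, y is the line along which they close (so a half turn about z gives the same grasp; the last joint's range is limited). The gripper opens to 95 mm and grips with 3 to 60 N. Pads are 20 mm wide; open, the fingers measure 119 mm over their backs; the gripper's body (75 mm by 180 mm) begins 59 mm behind the grasp point.
Start: joints at [-1.408, 0.124, 1.65, -0, 1.367, -0.083], TCP at [158.134, -630.459, 214.656] pointing down, gripper open.
Joint ranges: [-2.61, 2.61], [-1.02, 2.33], [0.03, 2.71], [-1.35, 4.49], [0.32, 2.68], [-2.91, 2.91]. Speed limits (rad/s): [2.57, 2.57, 3.14, 3.14, 3.14, 3.14].

## Interface

Orientations are given as a 3x3 rotation matrix whose columns are the frame's x, y, z axes.
In Python, from station import status, imaging, robot gives the robot as it stands.
- The arm moves only by the tool play_rows, never from a script. Its argument "moves" is a list of rows, each a list of 3 entries, a list of its own where there are three numbers: the opening, from -1 (shut) to 1 (fully open), then the shift along the tool's x, y, z in mm, then the turn about the tool's z in degrees. In form: [[gripper, [dx, dy, dz], twist], ...]. A call has 1 to 8 rows; each row shifts and turns the commanded pose from where the row before left it, along the tool's axes as they then stand; what a row does not reach is not made up. A row lasts 1/10 s, in which the tool goes at most 50 mm and 8.59 degrees, less where a joint would pass 70% of its speed; a pose out of reach is approached as far as the arm can. A call is refused whole if a number of a shift passes 50 or a number of a turn 8.59, either way. A call with a gripper value outside its range is refused whole. The fingers move at their own pace and stop on an object; the grip force is fixed at half the most. Time passes only in rows, so rows that do not move let the fingers close. It gives the time, the measured TCP pose, the force, the opening and the grip force at its end, in the units of the state.
- status.observe(): the state, without advancing time (a new reading comes with each control period).
- imaging.read_camera(name): name is "scene" or "top" or "wrist"; returns the picture (400x640x3 uint8, red, green, blue); there is no depth.
- imaging.calibration(name): a dict with "fx", "fy", "cx", "cy" (pixels), "R" (3x3) and "t" (3): a world point X has camera coordinates R X + t. Camera axes: x right, y down, z forward; pixel columns grow to the right and rows downward; lengths in mm; the calibration is good to about 2 mm. A picture is of the moment at which its call begins: read the wrist's pose just before it. calibration takes no time and is no camera call; for the wrist camera it gives the pose at the moment of the call.
- robot.finish_job(): hands the job in; it is judged then, once.
The state is a dict: "clock": time; "qpos": joint angles; "joint_velocities": joint speeds; "joint_torque": joint torques, N m; "ee_pos": TCP position; "tcp_rot": TCP orientation; "ft_force": force on the tool from outside, world axes, zero at the start; "wrist_torque": the same for the moment, N m; "gripper_width": finger opening in mm; "finger_force": force on a finger pad.
Only numpy, scipy, OpenCV 4.12 (cv2) and the standard library are available. Lean on these libraries where they do the work, as an engineer would, in place of code of your own. Each camera call takes 0.05 s, during which the arm holds its last target. There are 200 camera calls.

## Working session

There is one attempt and no reset: what is moved stays moved. The work goes in short steps, Python scripts to look and compute and a tool call to move; the robot and the scene stay as the last step left them, time stands still between calls to the robot, and variables do not carry over. Pictures are saved under pics/ and viewed, at most 10 in all, crops included, and the job is handed in when it is done.

Besides the shell and the picture viewer there is one more tool, called after "Emit:" as name([rows], argument=value, ...), one row to a line, values as JSON. play_rows: Moves the arm, as the interface text tells. Its arguments: {"type":"object","properties":{"moves":{"type":"array"}},"required":["moves"]}

```bash
mkdir -p pics
python3 - <<'E'
from station import status, imaging, robot
import cv2
s=status.observe();print(s['clock'],s['ee_pos'],s['tcp_rot'],robot.grasp_offset)
for n in("top","scene"):
    cv2.imwrite(f'pics/{n}.png',imaging.read_camera(n)[:,:,::-1]);c=imaging.calibration(n);print(n,c)
E
```

```text
0.0 [ 158.03456945 -629.82860393  213.38483456] [[ 9.69944409e-01  2.43326419e-01 -3.12393480e-04]
 [ 2.43326539e-01 -9.69942238e-01  2.06160427e-03]
 [ 1.98639154e-04 -2.07565516e-03 -9.99997826e-01]] -18.8
top {'fx': 505.29643160099204, 'fy': 505.29643160099204, 'cx': 319.75694285405933, 'cy': 197.9705662343553, 'R': array([[ 0.01239357, -0.9996617 ,  0.02286684],
       [-0.98566541, -0.01606173, -0.16794557],
       [ 0.16825604, -0.0204576 , -0.98553102]]), 't': array([-135.94326935,  412.3385394 , 1407.5661321 ])}
scene {'fx': 374.067535688635, 'fy': 374.067535688635, 'cx': 323.556951787457, 'cy': 191.8498072374583, 'R': array([[-0.7920988 ,  0.61028118, -0.01167736],
       [ 0.50793785,  0.64841454, -0.56706059],
       [-0.33849464, -0.45509939, -0.8235933 ]]), 't': array([ 415.50997531, -111.91535928, 1192.72668867])}
```

View pics/top.png

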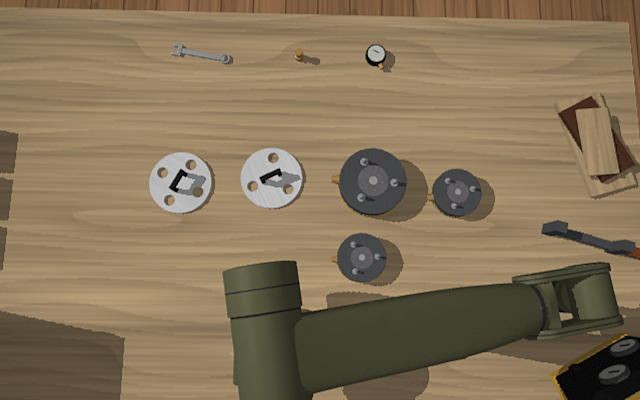

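View pics/scene.png

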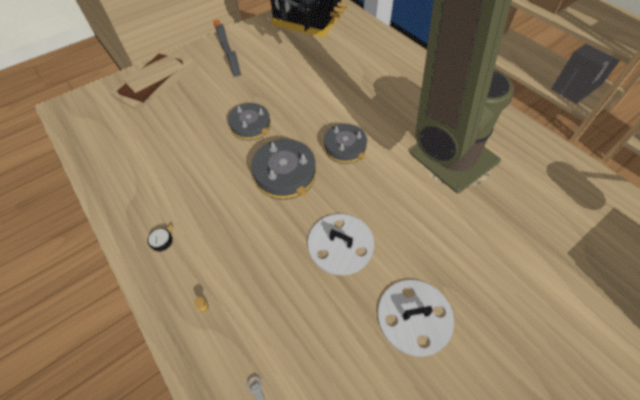

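The top view shows two covers, at (181,183) with apparently four holes and at (272,178) with three holes at (273,157), (253,186) and (288,188). There are three drums: the largest at (372,181), and smaller ones at (457,192) and (361,257). By the description, I want the cover at (272,178) and the drum at (372,181). I'll confirm this in one enlarged crop.

Run:
```python
import cv2
a=cv2.imread('pics/top.png')[140:225,145:411]
cv2.imwrite('pics/crop.png',cv2.resize(a,None,fx=3,fy=3,interpolation=cv2.INTER_CUBIC))
a=cv2.imread('pics/top.png')[140:225,236:416]
cv2.imwrite('pics/crop2.png',cv2.resize(a,None,fx=4.4,fy=4.4,interpolation=cv2.INTER_CUBIC))
```

```text
(no output)
```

View pics/crop.png

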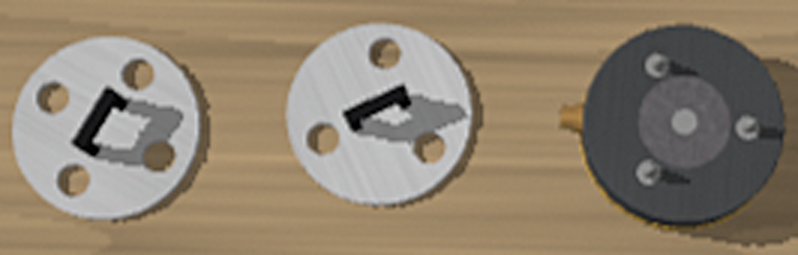

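Confirmed. The left disc has four holes, at crop (138,73), (53,97), (73,180) and (158,155). The middle disc has three, at (385,53), (323,139) and (430,148). The right drum is the largest, with studs at (657,65), (747,127) and (648,173).

```bash
cat > h.py <<'E'
import numpy as np
from station import imaging
def ray(c,p,z):
    p=np.asarray(p,float);d=c['R'].T@np.array([(p[0]-c['cx'])/c['fx'],(p[1]-c['cy'])/c['fy'],1]);o=-c['R'].T@c['t']
    return o+d*(z-o[2])/d[2]
def proj(c,X):
    q=c['R']@np.asarray(X,float)+c['t'];return [c['fx']*q[0]/q[2]+c['cx'],c['fy']*q[1]/q[2]+c['cy']]
E
python3 - <<'E'
from h import *
c=imaging.calibration('top');f=lambda x,y,z:ray(c,(145+x/3,140+y/3),z)[:2]
H=np.array([f(*p,8) for p in[(323,139),(385,53),(430,148)]]);b=f(378,106,52);e=np.array([f(350,120,52),f(408,94,52)])
S=np.array([f(*p,88) for p in[(747,125),(657,63),(648,172)]])
print('disc',f(379,114,8),'drum',f(684,124,60))
for n,A in(('cover',H),('house',S)):
    m=A.mean(0);d=A-m;print(n,m,np.linalg.norm(d,axis=1),np.degrees(np.arctan2(d[:,1],d[:,0])))
print('bar',b,np.degrees(np.arctan2(*(e[0]-e[1])[::-1])))
E
```

```text
disc [476.10335193  11.9322032 ] drum [ 460.49476538 -279.81052837]
cover [476.98108007  11.60236983] [60.17974628 60.5549123  60.47966243] [ 116.26834131   -3.60946502 -123.9781728 ]
house [ 458.70202727 -276.2726259 ] [58.58730627 59.08938439 59.8686378 ] [-93.85558223  24.9842725  145.97802143]
bar [474.58410107   9.6903335 ] 115.76385103733382
```

Emit:
play_rows([
  [1,[29,-34,0],0],
  [1,[29,-34,0],0],
  [1,[29,-34,0],0],
  [1,[29,-34,0],0],
  [1,[29,-34,0],0],
  [1,[29,-34,0],0],
  [1,[29,-34,0],0],
  [1,[29,-34,0],0],
])

```text
clock: 0.9
ee_pos: [317.2, -308.3, 214.2]
tcp_rot: [[0.97, 0.243, -0.0], [0.243, -0.97, 0.0], [-0.0, -0.0, -1.0]]
ft_force: [1.2, -0.3, 0.3]
gripper_width: 95.1
finger_force: 0.0
```

Emit:
play_rows([
  [1,[29,-34,0],0],
  [1,[29,-34,0],0],
  [1,[29,-34,0],0],
  [1,[29,-34,0],0],
  [1,[29,-34,0],0],
  [1,[29,-34,0],0],
  [1,[29,-34,0],0],
  [1,[29,-34,0],0],
])

```text
clock: 1.7
ee_pos: [476.0, 12.1, 214.4]
tcp_rot: [[0.97, 0.244, -0.0], [0.244, -0.97, -0.0], [-0.0, 0.0, -1.0]]
ft_force: [0.4, -0.9, -0.5]
gripper_width: 95.0
finger_force: 0.0
```

Emit:
play_rows([
  [1,[0,0,0],-8.5],
  [1,[0,0,0],-8.5],
  [1,[0,0,0],-8.5],
  [1,[0,0,0],-8.5],
  [1,[0,0,0],-8.5],
  [1,[0,0,0],-8.5],
  [1,[0,0,0],-8.5],
  [1,[0,0,0],-8.5],
])

```text
clock: 2.5
ee_pos: [475.4, 10.1, 214.1]
tcp_rot: [[0.132, 0.991, -0.001], [0.991, -0.132, 0.0], [-0.0, -0.001, -1.0]]
ft_force: [0.6, -0.9, -0.0]
gripper_width: 95.1
finger_force: 0.0
```

Emit:
play_rows([
  [1,[0,0,0],-8.5],
  [1,[0,0,0],-8.5],
  [1,[0,0,0],-8.5],
  [1,[0,0,0],-8.5],
  [1,[0,0,0],0],
  [1,[0,0,0],0],
])

```text
clock: 3.1
ee_pos: [475.6, 10.1, 214.3]
tcp_rot: [[-0.437, 0.9, -0.001], [0.9, 0.437, 0.0], [0.0, -0.0, -1.0]]
ft_force: [-0.1, -0.1, -0.1]
gripper_width: 95.0
finger_force: 0.0
```

Run:
```python
from h import *
from station import status
import cv2
s=status.observe();c=imaging.calibration('wrist')
im=imaging.read_camera('wrist')[:,:,::-1].copy();cv2.imwrite('pics/w1.png',im)
R=s['tcp_rot'];print(s['clock'],s['ee_pos'],np.degrees(np.arctan2(R[1,0],R[0,0])),s['qpos'])
print(c)
print([proj(c,(476.5,11.7,z)) for z in(8,52)])
```

```text
3.1 [475.59538674  10.12334797 214.3191933 ] 115.90749655721177 [-9.16369939e-02 -2.74394729e-01  2.02638714e+00  7.07907396e-06
  1.39016256e+00 -5.43809454e-01]
{'fx': 317.1788258650467, 'fy': 317.1788258650467, 'cx': 320.93234903956636, 'cy': 194.46536493017112, 'R': array([[ 8.99077605e-01,  4.37788920e-01, -5.67561503e-04],
       [ 4.22854215e-01, -8.68069329e-01,  2.60096044e-01],
       [ 1.13374484e-01, -2.34086524e-01, -9.65582583e-01]]), 't': array([-431.39681158, -222.37451267,  339.19222664])}
[[np.float64(322.69847993622074), np.float64(170.4666794692599)], [np.float64(322.8957208141477), np.float64(178.13793172844325)]]
```

View pics/w1.png

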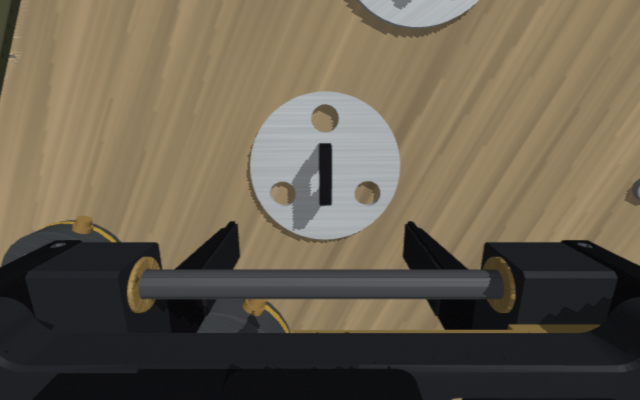

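The wrist view confirms three holes, at (324,118), (283,193) and (367,193). The bar is centred at (325,175) and already parallel to tool x. The target is about 3 mm further in x and 4 mm in y.

Emit:
play_rows([
  [1,[3,4,30],0],
  [1,[0,0,30],0],
  [1,[0,0,30],0],
  [1,[0,0,30],0],
  [1,[0,0,25],0],
  [1,[0,0,20],0],
  [1,[0,0,13],0],
  [1,[0,0,10],0],
])

```text
clock: 3.95
ee_pos: [477.8, 14.6, 25.7]
tcp_rot: [[-0.439, 0.899, -0.001], [0.899, 0.439, 0.0], [0.0, -0.001, -1.0]]
ft_force: [0.4, -0.2, 0.8]
gripper_width: 94.8
finger_force: 0.0
```

Emit:
play_rows([
  [1,[0,0,0],0],
  [0,[0,0,0],0],
  [-0.5,[0,0,0],0],
  [-1,[0,0,0],0],
  [-1,[0,0,0],0],
  [-1,[0,0,0],0],
  [-1,[0,0,0],0],
  [-1,[0,0,0],0],
])

```text
clock: 4.75
ee_pos: [478.1, 14.6, 26.7]
tcp_rot: [[-0.44, 0.898, 0.0], [0.898, 0.44, 0.0], [0.0, 0.0, -1.0]]
ft_force: [0.3, 1.0, 0.6]
gripper_width: 44.5
finger_force: 0.0
```

Emit:
play_rows([
  [-1,[0,0,0],0],
  [-1,[0,0,0],0],
  [-1,[0,0,0],0],
  [-1,[0,0,0],0],
  [-1,[0,0,0],0],
  [-1,[0,0,0],0],
  [-1,[0,0,0],0],
])

```text
clock: 5.45
ee_pos: [478.1, 14.6, 26.6]
tcp_rot: [[-0.44, 0.898, 0.0], [0.898, 0.44, 0.0], [-0.0, 0.0, -1.0]]
ft_force: [1.5, -0.4, -0.5]
gripper_width: 14.0
finger_force: 30.0
```

Emit:
play_rows([
  [-1,[0,0,-5],0],
  [-1,[0,0,-10],0],
  [-1,[0,0,-20],0],
  [-1,[0,0,-25],0],
  [-1,[0,0,-25],0],
  [-1,[0,0,-20],0],
  [-1,[0,0,-15],0],
  [-1,[0,0,-5],0],
])

```text
clock: 6.25
ee_pos: [478.9, 14.5, 153.7]
tcp_rot: [[-0.44, 0.898, 0.003], [0.898, 0.44, -0.0], [-0.002, 0.003, -1.0]]
ft_force: [0.3, 0.6, -5.1]
gripper_width: 13.8
finger_force: 30.0
```

Emit:
play_rows([
  [-1,[0,0,0],-4],
  [-1,[0,0,0],-7],
  [-1,[0,0,0],-7],
  [-1,[0,0,0],-7],
  [-1,[0,0,0],-4.5],
  [-1,[0,0,0],0],
])

```text
clock: 6.85
ee_pos: [477.2, 14.6, 150.4]
tcp_rot: [[-0.825, 0.565, -0.002], [0.565, 0.825, 0.0], [0.002, -0.001, -1.0]]
ft_force: [-1.0, 0.4, -4.8]
gripper_width: 13.7
finger_force: 30.0
```

Emit:
play_rows([
  [-1,[-7,-11,0],0],
  [-1,[-14,-24,0],0],
  [-1,[-20,-34,0],0],
  [-1,[-20,-34,0],0],
  [-1,[-20,-34,0],0],
  [-1,[-20,-34,0],0],
  [-1,[-20,-34,0],0],
  [-1,[-14,-24,0],0],
])

```text
clock: 7.65
ee_pos: [458.9, -253.8, 151.4]
tcp_rot: [[-0.823, 0.568, -0.001], [0.568, 0.823, -0.001], [0.0, -0.001, -1.0]]
ft_force: [0.6, 0.2, -4.4]
gripper_width: 14.1
finger_force: 30.0
```

Emit:
play_rows([
  [-1,[-9,-15,0],0],
  [-1,[-5,-8,0],0],
  [-1,[0,0,0],0],
  [-1,[0,0,0],0],
  [-1,[0,0,0],0],
])

```text
clock: 8.15
ee_pos: [458.7, -276.4, 151.5]
tcp_rot: [[-0.826, 0.564, -0.0], [0.564, 0.826, 0.001], [0.001, 0.0, -1.0]]
ft_force: [0.6, 0.7, -4.7]
gripper_width: 13.6
finger_force: 30.0
```

Run:
```python
from h import *
from station import status
import cv2
s=status.observe();R=s['tcp_rot'];p=s['ee_pos'];print(s['clock'],p,np.degrees(np.arctan2(R[1,0],R[0,0])))
out=[]
for n in('top','wrist'):
    c=imaging.calibration(n);im=imaging.read_camera(n)[:,:,::-1].copy()
    if n=='top':
        u,v=map(int,proj(c,(459.5,-278,90)));print(u-66,v-66);im=cv2.resize(im[v-66:v+66,u-66:u+66],(400,400),interpolation=cv2.INTER_CUBIC)
    else: 
        w=im;cw=c
    out.append(im)
    print(n,proj(c,(459.5,-278,90)),proj(c,(p[0],p[1],p[2]-26.6+8)))
cv2.imwrite('pics/w2f.png',w)
cv2.imwrite('pics/w2.png',np.hstack([out[0],w[:,120:520]]))
```

```text
8.15 [ 458.68354451 -276.36804095  151.48891027] 145.65753774208704
307 113
top [np.float64(373.7211274929758), np.float64(179.506905354943)] [np.float64(375.16018357796383), np.float64(176.54254591139897)]
wrist [np.float64(320.63242848689333), np.float64(209.40284687886498)] [np.float64(321.9585466508127), np.float64(227.5969369747225)]
```

View pics/w2.png

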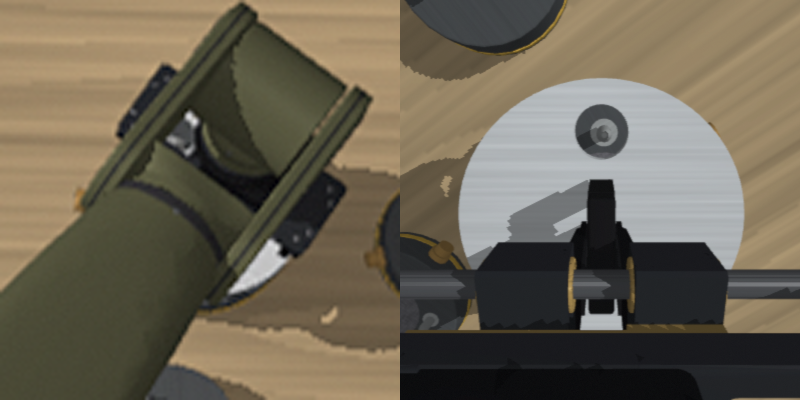

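The wrist half shows the front hole centred at crop (601,131), which is full-image (321,131), with a stud tip in it at about (603,132). The disc edges are at 459 and 744, with the top edge at row 78.

Run:
```python
from h import *
from station import status
import cv2
s=status.observe();R=s['tcp_rot'];p=s['ee_pos'];c=imaging.calibration('wrist')
zt=p[2]-26.6+8;x,y=R[:,0],R[:,1]
h=ray(c,(321,130.5),zt);t=ray(c,(322.5,132),89);e=ray(c,(321.5,78),zt)
for n,q in(('hole',h),('tip',t),('edge',e)):
    print(n,q,'rel TCP in tool x,y:',(q-p)@x,(q-p)@y)
w=cv2.imread('pics/w2f.png')[70:200,255:390]
cv2.imwrite('pics/w2c.png',cv2.resize(w,None,fx=4.4,fy=4.4,interpolation=cv2.INTER_CUBIC))
```

```text
hole [ 408.19187341 -242.79106934  133.0445058 ] rel TCP in tool x,y: 60.80364414124179 -0.691214317325096
tip [ 412.02399067 -244.08849889   89.        ] rel TCP in tool x,y: 56.9014991797575 0.38979410135183234
edge [ 384.37175779 -226.21686364  133.0445058 ] rel TCP in tool x,y: 89.82155747960331 -0.4404298723307293
```

View pics/w2c.png

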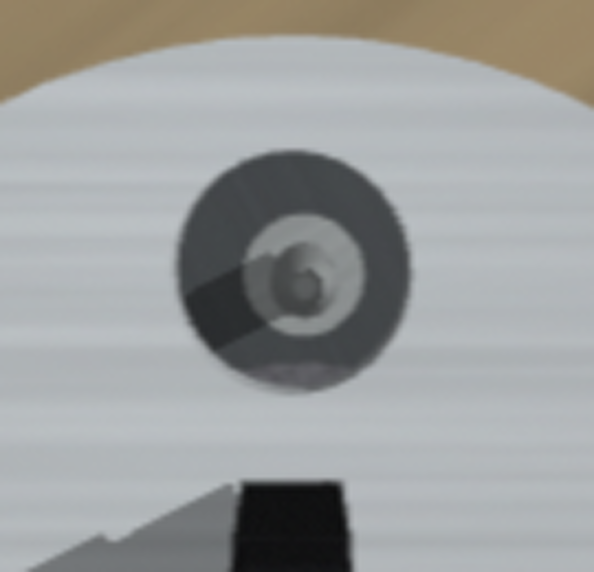

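Enlarged, the hole centre is at (321.8,131.6), the stud tip at (323.9,135.5) and the stud's base ring at (324.1,132.3).

Run:
```python
from h import *
from station import status
s=status.observe();R=s['tcp_rot'];p=s['ee_pos'];c=imaging.calibration('wrist')
zt=p[2]-26.6+8;x,y=R[:,0],R[:,1]
for n,q in(('hole',ray(c,(321.8,131.6),zt)),('tip',ray(c,(323.9,135.5),90)),('ring',ray(c,(324.1,132.3),62))):
    print(n,q,(q-p)@x,(q-p)@y)
q=np.array([459.5,-278,90]);print((q-p)@x,(q-p)@y)
```

```text
hole [ 408.98047831 -242.76022388  133.0445058 ] 60.169850893995935 -0.22094285690904533
tip [ 414.59170151 -244.61595732   90.        ] 54.48384038697202 1.4027300342196656
ring [ 414.55566838 -244.09743942   62.        ] 54.80225850857234 1.8047962414280587
-1.4289947487965493 -0.834317359093768
```

Emit:
play_rows([
  [-1,[-4.5,1,0],0],
  [-1,[0,0,6],0],
  [-1,[0,0,10],0],
  [-1,[0,0,10],0],
  [-1,[0,0,10],0],
  [-1,[0,0,6],0],
  [-1,[0,0,3],0],
  [-1,[0,0,0],0],
])

```text
clock: 9.05
ee_pos: [462.5, -279.1, 105.9]
tcp_rot: [[-0.825, 0.565, -0.001], [0.565, 0.825, 0.001], [0.001, 0.0, -1.0]]
ft_force: [0.1, 0.1, -4.2]
gripper_width: 13.6
finger_force: 30.0
```

Emit:
play_rows([
  [-1,[0,0,3],0],
  [-1,[0,0,4],0],
  [-1,[0,0,4],0],
  [-1,[0,0,3],0],
  [-1,[0,0,2],0],
  [-1,[0,0,1],0],
  [-1,[0,0,0],0],
  [-1,[0,0,0],0],
])

```text
clock: 9.85
ee_pos: [462.9, -279.3, 89.8]
tcp_rot: [[-0.825, 0.565, 0.0], [0.565, 0.825, -0.0], [-0.0, 0.0, -1.0]]
ft_force: [-0.1, -0.0, -3.5]
gripper_width: 14.2
finger_force: 30.0
```

Emit:
play_rows([
  [-1,[0,0,1],0],
  [-1,[0,0,1],0],
  [-1,[0,0,0.5],0],
  [-1,[0,0,0],0],
  [-1,[0,0,0],0],
])

```text
clock: 10.35
ee_pos: [462.8, -279.3, 87.1]
tcp_rot: [[-0.825, 0.565, -0.0], [0.565, 0.825, 0.0], [0.0, -0.0, -1.0]]
ft_force: [0.2, 0.1, -3.9]
gripper_width: 14.0
finger_force: 30.0
```

Run:
```python
from h import *
from station import status
import cv2
s=status.observe();print(s['ee_pos'],s['ft_force'])
w=imaging.read_camera('wrist')[:,:,::-1];c=imaging.calibration('scene');im=imaging.read_camera('scene')[:,:,::-1]
u,v=map(int,proj(c,(460,-278,70)))
a=cv2.resize(im[v-50:v+50,u-50:u+50],(400,400),interpolation=cv2.INTER_CUBIC)
cv2.imwrite('pics/w3.png',np.hstack([a,w[:,120:520]]))
```

```text
[ 462.83215866 -279.2711635    87.14019622] [ 0.20565767  0.10405114 -3.90066134]
```

View pics/w3.png

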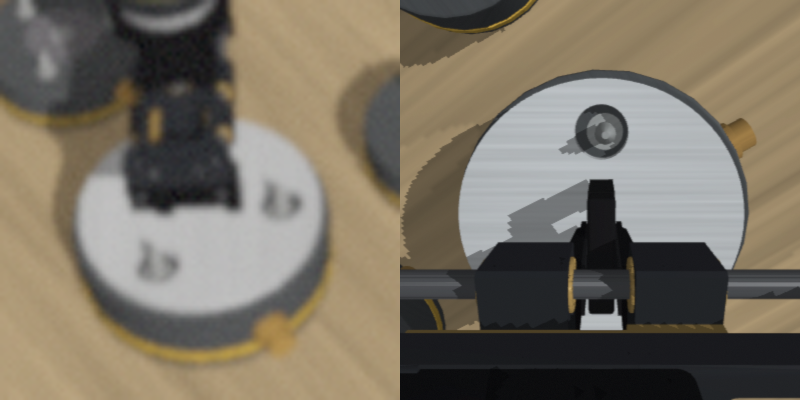

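The scene half shows studs through the holes at (158,262) and (283,200), and the wrist half shows the third near the middle of its hole at (603,130). I'll lower the last millimetre until there is contact.

Emit:
play_rows([
  [-1,[0,0,0.5],0],
  [-1,[0,0,0.5],0],
  [-1,[0,0,0],0],
  [-1,[0,0,0],0],
])

```text
clock: 10.85
ee_pos: [462.9, -279.4, 86.6]
tcp_rot: [[-0.825, 0.565, 0.0], [0.565, 0.825, -0.0], [-0.0, -0.0, -1.0]]
ft_force: [-2.4, 2.2, 0.5]
gripper_width: 14.1
finger_force: 30.0
```

The weight is off the wrist, so the cover is seated. I'll open the gripper and retreat.

Emit:
play_rows([
  [-0.2,[0,0,0],0],
  [-0.2,[0,0,0],0],
  [-0.2,[0,0,0],0],
  [-0.2,[0,0,0],0],
  [-0.2,[0,0,0],0],
  [-0.2,[0,0,0],0],
  [-0.2,[0,0,0],0],
  [-0.2,[0,0,0],0],
])

```text
clock: 11.65
ee_pos: [462.9, -279.3, 86.2]
tcp_rot: [[-0.825, 0.565, 0.0], [0.565, 0.825, -0.0], [-0.0, -0.0, -1.0]]
ft_force: [0.5, -0.1, -0.2]
gripper_width: 38.0
finger_force: 0.0
```

Emit:
play_rows([
  [-0.2,[0,0,-5],0],
  [-0.2,[0,0,-15],0],
  [-0.2,[0,0,-25],0],
  [-0.2,[0,0,-30],0],
  [-0.2,[0,0,-30],0],
  [-0.2,[-20,0,-15],0],
  [-0.2,[-30,0,0],0],
  [-0.2,[-20,0,0],0],
])

```text
clock: 12.45
ee_pos: [522.4, -320.1, 209.3]
tcp_rot: [[-0.825, 0.565, 0.004], [0.565, 0.825, -0.003], [-0.005, -0.0, -1.0]]
ft_force: [0.1, 0.2, -0.9]
gripper_width: 38.1
finger_force: 0.0
```

Emit:
play_rows([
  [-0.2,[-20,0,0],0],
  [-0.2,[0,0,0],0],
  [-0.2,[0,0,0],0],
  [-0.2,[0,0,0],0],
])

```text
clock: 12.85
ee_pos: [536.6, -329.7, 206.7]
tcp_rot: [[-0.825, 0.565, 0.0], [0.565, 0.825, -0.0], [-0.0, -0.0, -1.0]]
ft_force: [0.1, 0.2, 0.3]
gripper_width: 37.7
finger_force: 0.0
```

Run:
```python
from h import *
import cv2
w=imaging.read_camera('wrist')[:,:,::-1];c=imaging.calibration('scene');im=imaging.read_camera('scene')[:,:,::-1]
u,v=map(int,proj(c,(460,-278,70)))
a=cv2.resize(im[v-50:v+50,u-50:u+50],(400,400),interpolation=cv2.INTER_CUBIC)
cv2.imwrite('pics/w4.png',np.hstack([a,w[:,120:520]]))
```

```text
(no output)
```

View pics/w4.png

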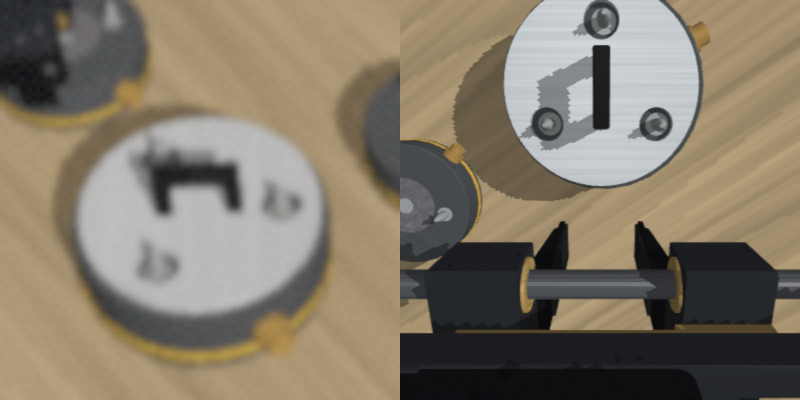

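The cover is flat on the drum with studs centred in all three holes, at wrist crop (602,19), (547,124) and (656,124). The gripper is clear of it.

```bash
python3 -c "
from station import robot
print(robot.finish_job())"
```

```text
the job is handed in; nothing more can be done
None
```

The three-hole cover is home, flat on the largest housing with a stud through each hole; I let go of it, never touched the four-hole cover, and handed the job in at about 13 s, though no verdict came back.

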